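Unpack the keyed wagons from the transport rack

ROBOT

A 7-joint arm with a two-finger parallel gripper is mounted at the origin on a cart in front of the work surface, level with it; the furniture and walls round the work are solid. World frame = base frame: x ahead of the robot, y to its left, z up, the work surface at z = 0. Lengths are in m, angles in rad, forces in N, time in s.
With the tool pointing down it reaches from about 0.4 to 0.85 m from the base axis. Payload 10.4 kg.
Tool frame: the origin (TCP) lies between the finger pads; the fingertips stand ahead of it and the grasp point (between the pads) lies 5 mm behind it (manip.tip_extent is the z of the fingertips in the tool frame, in m); z points along the fingers, y is the line along which they close (so a half turn about z gives the same grasp; the last joint's range is limited). The gripper opens to 85 mm and grips with 20 to 120 N. Pads are 22 mm wide; open, the fingers measure 114 mm over their backs; the gripper's body (76 mm by 85 mm) begins 54 mm behind the grasp point. The pads swing forward as they close: fully open they stand 13 mm farther back than shut.
Start: joints at [-1.28, 0.332, -0.065, 1.46, 0.022, 1.35, -0.088], TCP at [0.193, 0.595, 0.245] pointing down, gripper open.
Joint ranges: [-2.6, 2.6], [-0.5, 2.12], [-1.47, 1.34], [0.16, 2.42], [-1.27, 4.41], [0.06, 2.06], [-2.6, 2.6]. Speed limits (rad/s): [2.22, 2.22, 2.79, 2.79, 3.14, 3.14, 3.14].

INTERFACE

Orientations are given as a unit quaternion [x, y, z, w].
In Python, from workcell import status, viewer, manip gives the robot as it stands.
- The arm moves only by the tool play_rows, never from a script. Its argument "plan" is one flat list of numbers, 7 for each row, row after row: the turn, a rotation vector about the tool's x, y, z in degrees, then the shift along the tool's x, y, z in m, then the opening, from 0 (shut) to 1 (fully open). In form: [ax, ay, az, dx, dy, dz, grip, ax, ay, az, dx, dy, dz, grip, ...]. A call has 1 to 20 rows; each row is the pose to reach, as a shift and turn from the pose commanded when the call began, along the tool's axes at that moment; what a row does not reach only later rows make up. A row lasts 1/8 s, in which the tool goes at most 62.5 mm and 10.7 degrees, less where a joint would pass 70% of its speed; a pose out of reach is approached as far as the arm can. A call with a gripper value outside its range is refused whole. The fingers move at their own pace and stop on an object; "squeeze" is the grip in N (left out, the last holds). Time passes only in rows, so rows that repeat a pose let the fingers close. It gives the time, the measured TCP pose, the force, the opening and the grip force at its end, in the units of the state.
- status.get_obs(): the state, without advancing time (a new reading comes with each control period).
- viewer.camera(name): name is "scene" or "top" or "wrist"; returns the picture (384x512x3 uint8, red, green, blue); there is no depth.
- viewer.camera_model(name): a dict with "fx", "fy", "cx", "cy" (pixels), "D" ([k1, k2, p1, p2, k3] as OpenCV has them; the pictures are not rectified), "R" (3x3) and "t" (3): a world point X has camera coordinates R X + t. Camera axes: x right, y down, z forward; pixel columns grow to the right and rows downward; lengths in m; the calibration is good to about 2 mm. A picture is of the moment at which its call begins: read the wrist's pose just before it. camera_model takes no time and is no camera call; for the wrist camera it gives the pose at the moment of the call.
- manip.hand_in(): hands the job in; it is judged then, once.
The state is a dict: "clock": time; "joint_pos": joint angles; "joint_velocities": joint speeds; "tau": joint torques, N m; "position": TCP position; "ee_rot": TCP orientation; "ft_force": force on the tool from outside, world axes, zero at the start; "torque": the same for the moment, N m; "grip_width": opening from 0.0 (shut) to 1.0 (fully open); "grasp_force": force on a finger pad.
Only numpy, scipy, OpenCV 4.12 (cv2) and the standard library are available. Lean on these libraries where they do the work, as an engineer would, in place of code of your own. Each camera call takes 0.05 s, during which the arm holds its last target. There are 200 camera calls.

TASK

Unpack the show wagons from the plywood transport rack: draw the red lock back, slide the blue-posted keeper bar fully open, then lift each wagon straight up out of its keyed pocket and stand it upright and squarely in a bay of the display stand, one to a bay, in any order. When every wagon is on the stand, slide the keeper fully shut and push the lock fully home again, and leave the grey lorry and the little red van in the yard where they are.

Things in the scene. Friction and masses are not known exactly. Their poses are not given: they have to be found in the camera images.
- tank: black and yellow tank wagon fixed on a dark wooden plinth, one piece, 0.18 kg, 62 mm high; may be absent. Plinth 108 (x) x 40 x 18 mm, with a T key amid each long side (64 mm over both keys). Wagon body 66 x 30 mm, flat sides 27 to 52 mm above the underside, narrower below: grasp across them (along y), fingertips 20 mm or more above the underside. Origin: centre of the plinth's underside; x along the wagon, z up
- van: dark red van wagon with a white roof fixed on a dark wooden plinth, one piece, 0.18 kg, 62 mm high; may be absent. Plinth 108 (x) x 40 x 18 mm, with a T key amid each long side (64 mm over both keys). Wagon body 66 x 30 mm, flat sides 27 to 52 mm above the underside, narrower below: grasp across them (along y), fingertips 20 mm or more above the underside. Origin: centre of the plinth's underside; x along the wagon, z up
- hopper: orange open wagon fixed on a dark wooden plinth, one piece, 0.18 kg, 62 mm high; may be absent. Plinth 108 (x) x 40 x 18 mm, with a T key amid each long side (64 mm over both keys). Wagon body 66 x 30 mm, flat sides 27 to 52 mm above the underside, narrower below: grasp across them (along y), fingertips 20 mm or more above the underside. Origin: centre of the plinth's underside; x along the wagon, z up
- rack: fixed plywood rack, 201 x 244 mm. Origin: 11 mm above the table, below the middle pocket's centre. Pockets at y = -76, 0, +76 mm, long side along x, floor at z = 6 mm; ribs up to z = 22 mm hold the plinths' T keys with 1.5 mm play, so a plinth leaves only straight up (free after 16 mm). Wagons start here, axes as the rack's. Wall at x = -57 to -72 mm carries the keeper, apron to -135 mm the lock
- keeper (a joint): aluminium keeper bar on the rack's front wall, slide in m: 0 = shut, its three lugs lie 2.5 mm over the plinths' front ends; grows toward the rack's +y to 0.038 = fully open, lugs over the ribs, plinths free. Moves with about 2 N and stays where left. While the lock is home it moves only about 1.5 mm
- keeper_post (a point): centre of the top of the blue square grip post (14 x 14 mm, 30 mm tall) on the keeper bar, whose top is at z = 36 mm in the rack's frame; moves with it
- lock (a joint): dark steel lock bolt on the apron, slide in m: 0 = home, its 10 mm round nose in a 13 mm notch of the keeper bar; grows toward the rack's -x to 0.022 = fully drawn; the keeper is free beyond about 0.008. Moves with about 2 N and stays where left. Goes home only with the keeper shut to within about 1.5 mm
- lock_post (a point): centre of the top of the red square grip post (14 x 14 mm, 30 mm tall) on the lock bolt, whose top is at z = 36 mm in the rack's frame; moves with it
- board: fixed display stand on four legs: grey deck 144 x 252 mm, top 80 mm above its origin (centre of its footprint on the table), rim all round 4 mm thick and 7 mm high; three green bays outlined in white, each 114 mm along the stand's x and 70 mm along its y, 76 mm apart along y; a wagon stands lengthwise in a bay, its x along the stand's x
- bay_1 (a point): centre of the bay at y = -76 mm of the stand, on the deck
- bay_2 (a point): centre of the bay at y = 0 mm of the stand, on the deck
- bay_3 (a point): centre of the bay at y = 76 mm of the stand, on the deck
- lorry_tilt: bystander: loose toy lorry with a grey cab and green body, 97 x 32 x 37 mm, origin under its centre
- van_red: bystander: loose red toy van, 64 x 22 x 20 mm, origin under its centre

How it is judged:
By the outcome, as a careful person would: the job done as asked, in the order asked, and still so for the second after the job is handed in, with the robot touching nothing.
Of tank, van, hopper only 2 to 3 are there at a start; the rules pass over those that are not, and their reading is None.
At some moment in a run one of tank, van, hopper may be knocked a few centimetres aside while the robot is not near it.
Once in a run the grip may slacken for a moment while it holds something.
It also fails if it takes over 210 s, if anything falls off the work surface, if the arm or the gripper's body presses on something with over 40 N, if the wrist force passes 120 N, or if a joint passes its speed limit or range.

## Working session

There is one attempt and no reset: what is moved stays moved. The work goes in short steps, Python scripts to look and compute and a tool call to move; the robot and the scene stay as the last step left them, time stands still between calls to the robot, and variables do not carry over. Pictures are saved under pics/ and viewed, at most 14 in all, crops included, and the job is handed in when it is done.

Besides the shell and the picture viewer there is one more tool, called after "Request:" as a command line: name --argument value ..., lists and objects as JSON in quotes. play_rows: Moves the arm, as the interface text tells. Its arguments: {"type":"object","properties":{"plan":{"type":"array","items":{"type":"number"}},"squeeze":{"type":"number"}},"required":["plan"]}

```bash
mkdir -p pics; python3 - <<'E'
from workcell import status, viewer, manip
import cv2,numpy as np
for n in ["scene","top"]:
    im=viewer.camera(n); cv2.imwrite(f"pics/{n}0.png",im[:,:,::-1])
    m=viewer.camera_model(n); print(n,m)
o=status.get_obs(); print({k:np.round(v,4) for k,v in o.items()}, manip.tip_extent)
E
ls
```

```text
scene {'fx': 388.37431291303363, 'fy': 388.37431291303363, 'cx': 258.0127196978474, 'cy': 187.97041810961082, 'D': array([-0.04899162,  0.        ,  0.        ,  0.        ,  0.        ]), 'R': array([[-0.4168569 , -0.90888402,  0.01265543],
       [-0.46287143,  0.20027101, -0.86350539],
       [ 0.78229174, -0.36581601, -0.5041808 ]]), 't': array([0.36732174, 0.31094661, 0.52083515])}
top {'fx': 392.57635170900085, 'fy': 392.57635170900085, 'cx': 256.2652748293618, 'cy': 195.79560506776295, 'D': array([0.01341818, 0.        , 0.        , 0.        , 0.        ]), 'R': array([[-0.02153435, -0.99937611,  0.02799392],
       [-0.99787285,  0.01976181, -0.0621229 ],
       [ 0.06153093, -0.02927215, -0.99767584]]), 't': array([0.12757787, 0.54731143, 0.89113332])}
{'clock': np.float64(0.1), 'joint_pos': array([-1.2796,  0.3328, -0.0647,  1.4609,  0.0216,  1.3499, -0.0885]), 'joint_velocities': array([-0.0011, -0.0006, -0.0005, -0.0004, -0.0007, -0.0013, -0.0018]), 'tau': array([ 7.00000e-04, -6.26748e+01,  4.88000e-02, -3.92429e+01,
        1.62000e-02,  6.90000e-03, -0.00000e+00]), 'position': array([0.1928, 0.5942, 0.2446]), 'ee_rot': array([ 1.562e-01,  9.877e-01, -6.000e-04, -1.000e-04]), 'ft_force': array([ 0.4719, -0.0073, -0.2577]), 'torque': array([ 0.0012,  0.0023, -0.0339]), 'grasp_force': np.float64(0.0), 'grip_width': np.float64(1.0009)} 0.014
pics
```

View pics/scene0.png

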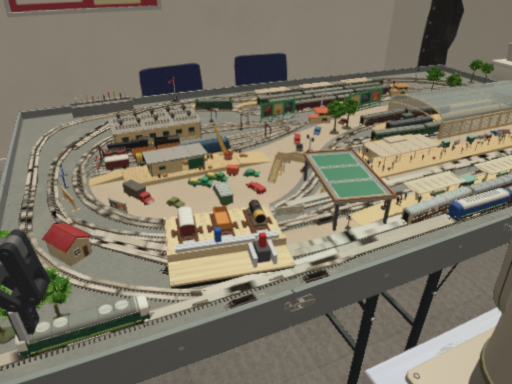

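View pics/top0.png

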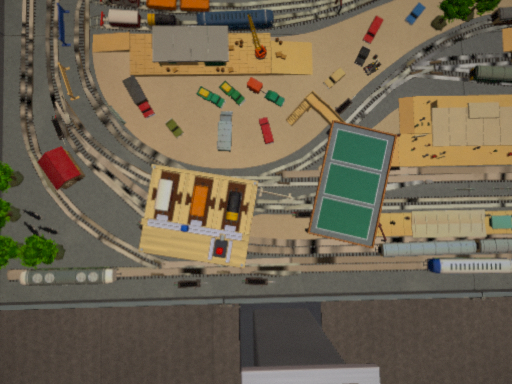

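```bash
cat > h.py <<'E'
from workcell import status, viewer, manip
import cv2,numpy as np
from scipy.spatial.transform import Rotation as Rn
def ray(m,uv):
    K=np.array([[m['fx'],0,m['cx']],[0,m['fy'],m['cy']],[0,0,1]])
    p=cv2.undistortPoints(np.float64(uv).reshape(-1,1,2),K,m['D']).reshape(-1,2)
    d=np.c_[p,np.ones(len(p))]@m['R']; return -m['R'].T@m['t'],d
def plane(m,uv,z):
    c,d=ray(m,uv); return c+d*((z-c[2])/d[:,2])[:,None]
def tri(rs):
    A=0;b=0
    for c,d in rs:
        d=d/np.linalg.norm(d);P=np.eye(3)-np.outer(d,d);A=A+P;b=b+P@c
    return np.linalg.solve(A,b)
def proj(m,X):
    K=np.array([[m['fx'],0,m['cx']],[0,m['fy'],m['cy']],[0,0,1]])
    return cv2.projectPoints(np.float64(X).reshape(-1,1,3),cv2.Rodrigues(m['R'])[0],m['t'],K,m['D'])[0].reshape(-1,2)
def blobs(im,lo,hi,box,amin=15):
    hsv=cv2.cvtColor(im,cv2.COLOR_RGB2HSV);k=cv2.inRange(hsv,np.array(lo),np.array(hi))
    z=np.zeros_like(k);x0,y0,x1,y1=box;z[y0:y1,x0:x1]=k[y0:y1,x0:x1]
    n,l,s,c=cv2.connectedComponentsWithStats(z)
    return [(int(s[i,4]),c[i],(l==i).astype(np.uint8)) for i in range(1,n) if s[i,4]>=amin]
E
python3 - <<'E'
from h import *
np.set_printoptions(precision=4,suppress=True)
T=cv2.imread("pics/top0.png")[:,:,::-1].copy();S=cv2.imread("pics/scene0.png")[:,:,::-1].copy()
mt=viewer.camera_model("top");ms=viewer.camera_model("scene")
for nm,im,m,boxes in [("top",T,mt,((305,115,400,250),(140,165,260,270))),("scene",S,ms,((300,145,400,205),(165,195,295,280)))]:
    print(nm)
    for a,c,k in blobs(im,(60,80,50),(90,255,255),boxes[0],80):
        ct=max(cv2.findContours(k,0,2)[0],key=cv2.contourArea);r=cv2.minAreaRect(ct)
        P=plane(m,[c],.08)[0]; B=plane(m,cv2.boxPoints(r),.08)
        print("bay",a,c,P,[np.linalg.norm(B[i]-B[i-1]).round(4) for i in (1,2)],[np.degrees(np.arctan2(*(B[i]-B[i-1])[1::-1])).round(1) for i in (1,2)])
    for col,lo,hi,z in [("blue",(100,130,50),(130,255,255),.047),("red",(0,170,90),(5,255,255),.047),("red2",(174,170,90),(180,255,255),.047),("orange",(8,190,140),(16,255,255),.07)]:
        for a,c,k in blobs(im,lo,hi,boxes[1]):
            ct=max(cv2.findContours(k,0,2)[0],key=cv2.contourArea)
            print(col,a,c,cv2.boundingRect(ct),plane(m,[c],z)[0])
a=cv2.resize(T[160:272,135:395],None,fx=3,fy=3,interpolation=cv2.INTER_CUBIC)
cv2.imwrite("pics/cropT.png",a[:,:,::-1])
a=cv2.resize(S[190:285,155:300],None,fx=5,fy=5,interpolation=cv2.INTER_CUBIC)
cv2.imwrite("pics/cropS.png",a[:,:,::-1])
E
```

```text
top
bay 1431 [359.1251 149.6066] [ 0.6419 -0.1076  0.08  ] [np.float64(0.0637), np.float64(0.1087)] [np.float64(-14.8), np.float64(-104.1)]
bay 1460 [351.6993 183.5616] [ 0.5682 -0.0887  0.08  ] [np.float64(0.0637), np.float64(0.1091)] [np.float64(-15.1), np.float64(-104.4)]
bay 1484 [344.2904 217.9191] [ 0.4945 -0.0699  0.08  ] [np.float64(0.0637), np.float64(0.1085)] [np.float64(-14.8), np.float64(-104.1)]
blue 32 [184.0938 227.9375] (181, 226, 7, 5) [0.4801 0.2778 0.047 ]
red 39 [218.8718 250.4103] (216, 247, 7, 8) [0.429  0.2021 0.047 ]
orange 397 [198.4055 200.5441] (190, 186, 18, 30) [0.5387 0.2429 0.07  ]
scene
bay 366 [333.7514 159.4699] [ 0.6383 -0.1066  0.08  ] [np.float64(0.118), np.float64(0.0608)] [np.float64(-104.1), np.float64(144.8)]
bay 451 [344.3681 172.9401] [ 0.5646 -0.0877  0.08  ] [np.float64(0.1194), np.float64(0.0625)] [np.float64(-104.0), np.float64(143.6)]
bay 562 [356.4253 188.306 ] [ 0.4911 -0.0689  0.08  ] [np.float64(0.1243), np.float64(0.0637)] [np.float64(-104.2), np.float64(142.2)]
blue 67 [217.3284 233.3731] (214, 227, 7, 14) [0.4997 0.2668 0.047 ]
red 76 [262.2632 240.1184] (259, 234, 7, 13) [0.4428 0.1924 0.047 ]
```

View pics/cropT.png

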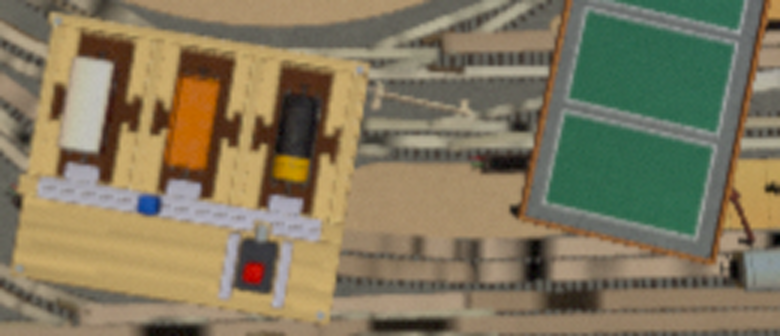

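View pics/cropS.png

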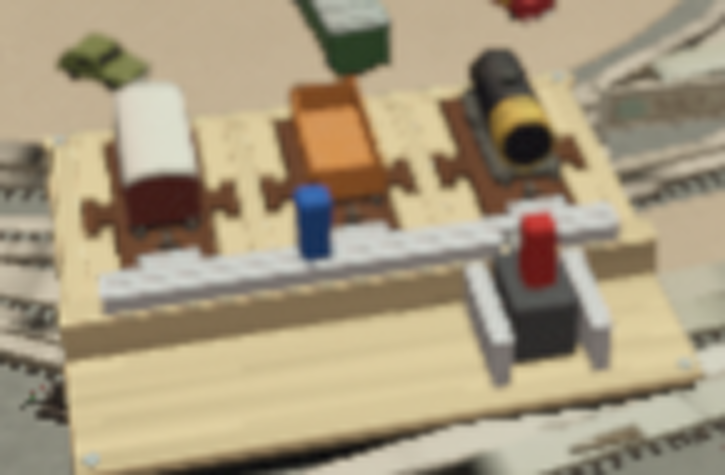

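```bash
python3 - <<'E'
from h import *
np.set_printoptions(precision=4,suppress=True)
mt=viewer.camera_model("top");ms=viewer.camera_model("scene")
def t(a,b): 
    r=[];
    for m,u in((mt,a),(ms,b)):
        c,d=ray(m,[u]); r.append((c,d[0]))
    X=tri(r); print(X, proj(mt,X)-a, proj(ms,X)-b); return X
t((184.,227.6),(217.3,229.5)); t((219.,250.4),(262.4,235.5))
for a,b in [((359.1251,149.6066),(333.75,159.47)),((351.7,183.56),(344.37,172.94)),((344.29,217.92),(356.4253,188.306))]: t(a,b)
# screws at plate corners: top crop /3+(135,160); scene crop/5+(155,190)
for a,b in [((57,17),(57,138)),((363,70),(560,75)),((18,268),(91,460)),((321,317),(683,365))]:
    t(np.array(a)/3+(135-.33,160-.33),np.array(b)/5+(155-.4,190-.4))
for z in (.077,): print(plane(mt,[(184.,227.9),(218.9,250.4)],z),plane(ms,[(217.3,229.),(262.4,235.5)],z))
m=viewer.camera_model("wrist");o=status.get_obs();R=Rn.from_quat(o['ee_rot']).as_matrix()
print(R,R.T@(-m['R'].T@m['t']-o['position']),(m['R']@R),m['fx'])
E
```

```text
[0.4809 0.2734 0.0715] [[0.3718 0.1479]] [[-0.4315 -0.047 ]]
[0.4303 0.1995 0.0695] [[0.3965 0.1919]] [[-0.4884 -0.0282]]
[ 0.642  -0.1087  0.0779] [[0.2285 0.1267]] [[-0.2153  0.0129]]
[ 0.5681 -0.0898  0.0778] [[0.2506 0.1465]] [[-0.2536  0.0174]]
[ 0.4942 -0.0709  0.0778] [[0.2088 0.1299]] [[-0.2286  0.0174]]
[0.6221 0.3463 0.0315] [[0.345  0.1182]] [[-0.3568 -0.0608]]
[0.5779 0.1174 0.0323] [[0.026  0.0128]] [[-0.0279 -0.0014]]
[0.4338 0.3798 0.0156] [[0.5003 0.1572]] [[-0.629  -0.0795]]
[0.3916 0.1529 0.0153] [[0.0288 0.0156]] [[-0.038  -0.0011]]
[[0.4806 0.2733 0.077 ]
 [0.4313 0.2    0.077 ]] [[0.4748 0.2744 0.077 ]
 [0.4209 0.203  0.077 ]]
[[-0.9512  0.3086 -0.0004]
 [ 0.3086  0.9512 -0.0012]
 [-0.     -0.0012 -1.    ]] [ 0.0717 -0.0008 -0.1292] [[ 0.0002  1.      0.0007]
 [-0.9606  0.0004 -0.2779]
 [-0.2779 -0.0006  0.9606]] 328.2401681737722
```

Request:
play_rows --plan '[0,0,-7.3,-0.4,-0.239,0,1,0,0,-7.3,-0.4,-0.239,0,1,0,0,-7.3,-0.4,-0.239,0,1,0,0,-7.3,-0.4,-0.239,0,1,0,0,-7.3,-0.4,-0.239,0,1,0,0,-7.3,-0.4,-0.239,0,1,0,0,-7.3,-0.4,-0.239,0,1,0,0,-7.3,-0.4,-0.239,0,1,0,0,-7.3,-0.4,-0.239,0,1,0,0,-7.3,-0.4,-0.239,0,1,0,0,-7.3,-0.4,-0.239,0,1,0,0,-7.3,-0.4,-0.239,0,1,0,0,-7.3,-0.4,-0.239,0,1,0,0,-7.3,-0.4,-0.239,0,1]'

```text
clock: 1.85
position: [0.4995, 0.2438, 0.2453]
ee_rot: [0.093, 0.996, 0.0, 0.0]
ft_force: [0.0, -0.3, 0.3]
grip_width: 1.007
grasp_force: 0.0
```

```bash
python3 - <<'E'
from h import *
np.set_printoptions(precision=4,suppress=True)
import json
m=viewer.camera_model("wrist");o=status.get_obs();print(o['clock'],o['position'],o['ee_rot'],o['ft_force'])
W=viewer.camera("wrist");cv2.imwrite("pics/w1.png",cv2.resize(W,(800,600),interpolation=cv2.INTER_CUBIC)[:,:,::-1]);np.savez("w1.npz",W=W,**m)
for col,lo,hi in [("blue",(100,130,50),(130,255,255)),("red",(0,170,90),(5,255,255)),("orange",(8,190,140),(16,255,255))]:
    for a,c,k in blobs(W,lo,hi,(0,0,512,384),60):
        ct=max(cv2.findContours(k,0,2)[0],key=cv2.contourArea);print(col,a,c,cv2.boundingRect(ct),cv2.boxPoints(cv2.minAreaRect(ct)).tolist())
E
```

```text
1.85 [0.4995 0.2438 0.2453] [0.0929 0.9957 0.0001 0.    ] [ 0.0147 -0.3033  0.3417]
blue 224 [284.625  139.6607] (278, 132, 15, 17) [[278.0, 132.0], [292.0, 132.0], [292.0, 148.0], [278.0, 148.0]]
red 221 [193.8235 101.1493] (186, 94, 16, 16) [[186.0, 94.0], [201.0, 94.0], [201.0, 109.0], [186.0, 109.0]]
```

View pics/w1.png

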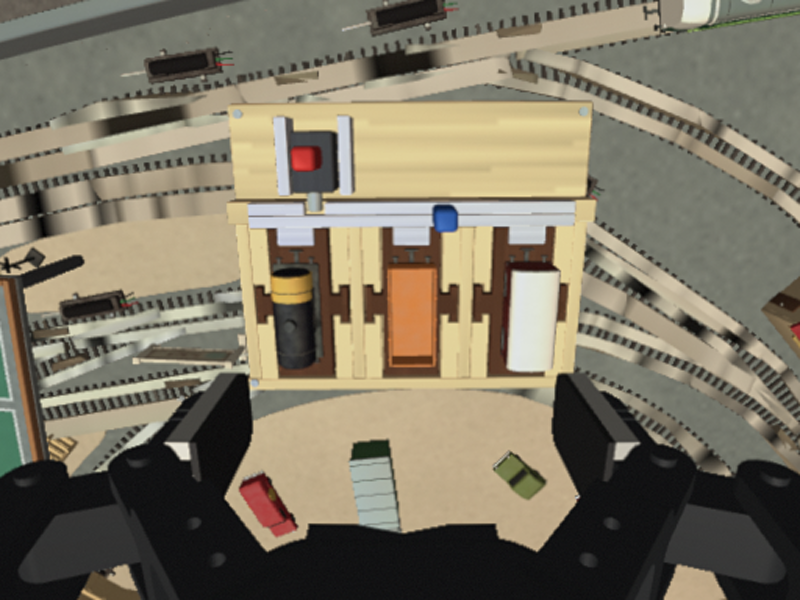

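```bash
python3 - <<'E'
from h import *
np.set_printoptions(precision=4,suppress=True)
m=dict(np.load("w1.npz"));s=1.5625
yaw=-np.arctan2(.1857,.9826)
def f(n,uv,z):
    X=plane(m,np.array(uv,float),z);print(n,X[:,:2].tolist());return X
P=f("blue,red",[(285.3,141.),(193.5,101.5)],.077)
d=P[0]-P[1];print(np.linalg.norm(d))
A=f("apron screws",np.array([(236,113),(584,112)])/s,.0155)
B=f("topscrewL",np.array([(254,382)])/s,.033)
K=f("keysTHV L",np.array([(253,304),(365,304),(473,303)])/s,.035);K2=f("keysR",np.array([(349,304),(458,304),(567,303)])/s,.035)
C=(K+K2)/2;print("centres",C,np.linalg.norm(K2-K,axis=1),np.diff(C,axis=0))
dy=C[2]-C[0];print("yaw",np.degrees(np.arctan2(dy[0],dy[1])))
a=A[1]-A[0];print("yawA",np.degrees(np.arctan2(a[0],a[1])),np.linalg.norm(a))
th=np.radians(10.7);ex=np.array([np.cos(th),-np.sin(th)]);ey=np.array([np.sin(th),np.cos(th)])
O=C[:,:2].mean(0);print("O",O)
for n,p in (("blue",P[0]),("red",P[1]),("scr",A[0]),("scr",A[1]),("scrT",B[0])): print(n,(p[:2]-O)@ex,(p[:2]-O)@ey)
E
```

```text
blue,red [[0.4769791597763574, 0.27353064039122804], [0.4274035441370835, 0.19963862437641294]]
0.08898186161654921
apron screws [[0.3895853385305682, 0.15101034616715692], [0.4318855625517326, 0.38006184247064645]]
topscrewL [[0.5754943122820315, 0.11836149838455631]]
keysTHV L [[0.5165644415585027, 0.13442702506871687], [0.5309700534948317, 0.21132789513544636], [0.5441173729516651, 0.28523042713008717]]
keysR [[0.5289178805494691, 0.20038871076794992], [0.5429079710020046, 0.2748602984946045], [0.5563000894416416, 0.34987063024642495]]
centres [[0.5227 0.1674 0.035 ]
 [0.5369 0.2431 0.035 ]
 [0.5502 0.3176 0.035 ]] [0.0671 0.0646 0.0658] [[0.0142 0.0757 0.    ]
 [0.0133 0.0745 0.    ]]
yaw 10.367227000939518
yawA 10.463245796708378 0.23292465930233358
O [0.5366 0.2427]
blue -0.06434048089072975 0.01923504015475668
red -0.0993348346969205 -0.06257673710520667
scr -0.12746683964105912 -0.11738108378242222
scr -0.1284293142888723 0.11554158697691047
scrT 0.06127149802345415 -0.11494516947976992
```

Request:
play_rows --plan '[0,0,0,0.063,-0.057,0.13,0.5,0,0,0,0.063,-0.057,0.13,0.5,0,0,0,0.063,-0.057,0.13,0.5,0,0,0,0.063,-0.057,0.13,0.5,0,0,0,0.063,-0.057,0.15,0.5,0,0,0,0.063,-0.057,0.17,0.5,0,0,0,0.063,-0.057,0.179,0.5,0,0,0,0.063,-0.057,0.179,0.5,0,0,0,0.063,-0.057,0.179,0,0,0,0,0.063,-0.057,0.179,0,0,0,0,0.063,-0.057,0.179,0,0,0,0,0.063,-0.057,0.179,0,0,0,0,0.063,-0.057,0.179,0]' --squeeze 40

```text
clock: 3.52
position: [0.4278, 0.2001, 0.0672]
ee_rot: [0.093, 0.996, 0.001, 0.001]
ft_force: [-0.1, 1.2, 6.5]
grip_width: 0.154
grasp_force: 42.3
```

Request:
play_rows --plan '[0,0,0,0.008,0,0,0,0,0,0,0.016,0,0,0,0,0,0,0.0215,0,0,0,0,0,0,0.023,0,0,0,0,0,0,0.023,0,0,0,0,0,0,0.023,0,0,0]'

```text
clock: 4.28
position: [0.406, 0.204, 0.0672]
ee_rot: [0.093, 0.996, 0.001, 0.002]
ft_force: [6.6, 0.2, 2.9]
grip_width: 0.153
grasp_force: 41.9
```

Request:
play_rows --plan '[0,0,0,0.022,0,0,0.5,0,0,0,0.022,0,0,0.5,0,0,0,0.022,0,0,0.5,0,0,0,0.022,0,-0.04,0.5,0,0,0,0.022,0,-0.06,0.5,0,0,0,-0.058,0.081,-0.06,0.5,0,0,0,-0.058,0.081,-0.06,0.5,0,0,0,-0.058,0.081,-0.06,0.5,0,0,0,-0.058,0.081,-0.04,0.5,0,0,0,-0.058,0.081,-0.02,0.5,0,0,0,-0.058,0.081,0,0.5,0,0,0,-0.058,0.081,0,0.5,0,0,0,-0.058,0.081,0,0,0,0,0,-0.058,0.081,0,0,0,0,0,-0.058,0.081,0,0,0,0,0,-0.058,0.081,0,0,0,0,0,-0.058,0.081,0,0]'

```text
clock: 6.4
position: [0.4774, 0.2743, 0.0676]
ee_rot: [0.092, 0.996, 0.002, 0.001]
ft_force: [3.1, 5.9, -2.8]
grip_width: 0.149
grasp_force: 45.1
```

Request:
play_rows --plan '[0,0,0,0,0.008,0,0,0,0,0,0,0.016,0,0,0,0,0,0,0.024,0,0,0,0,0,0,0.032,0,0,0,0,0,0,0.037,0,0,0,0,0,0,0.039,0,0,0,0,0,0,0.039,0,0,0,0,0,0,0.039,0,0]'

```text
clock: 7.4
position: [0.4842, 0.3119, 0.0676]
ee_rot: [0.093, 0.996, 0.001, 0.0]
ft_force: [-1.7, 0.5, 6.5]
grip_width: 0.152
grasp_force: 43.3
```

Request:
play_rows --plan '[0,0,0,0,0.002,0,0,0,0,0,0,0.002,0,0,0,0,0,0,0.002,0,0]'

```text
clock: 7.78
position: [0.4842, 0.312, 0.0675]
ee_rot: [0.093, 0.996, -0.001, -0.0]
ft_force: [-5.1, -7.2, 11.3]
grip_width: 0.152
grasp_force: 44.1
```

Request:
play_rows --plan '[0,0,0,0,-0.002,0,0.5,0,0,0,0,-0.002,0,0.5,0,0,0,0,-0.002,0,0.5,0,0,0,0,-0.002,-0.06,0.5,0,0,0,0,-0.002,-0.1,0.5,0,0,0,0.07,-0.145,-0.18,0.5,0,0,0,0.07,-0.145,-0.18,0.5,0,0,0,0.07,-0.145,-0.18,0.5,0,0,0,0.07,-0.145,-0.18,0.5,0,0,0,0.07,-0.145,-0.18,0.5,0,0,0,0.07,-0.145,-0.18,0.5]'

```text
clock: 9.15
position: [0.3885, 0.1839, 0.2455]
ee_rot: [0.093, 0.996, -0.001, -0.0]
ft_force: [0.5, -0.5, -0.3]
grip_width: 0.505
grasp_force: 0.0
```

```bash
cat >> h.py <<'E'
def go(xyz,ang,o=None):
    "tool deltas to TCP xyz with tool-y heading ang (deg, modulo half turn)"
    o=o or status.get_obs();R=Rn.from_quat(o['ee_rot']).as_matrix()
    cur=np.degrees(np.arctan2(R[1,1],R[0,1]));d=(ang-cur+90)%180-90
    return np.round(R.T@(np.array(xyz)-o['position']),4),"turn z",round(-d,2)
E
python3 - <<'E'
from h import *
np.set_printoptions(precision=4,suppress=True)
o=status.get_obs();print(o['position'],o['joint_pos'])
m=viewer.camera_model("wrist")
W=viewer.camera("wrist");cv2.imwrite("pics/w2.png",cv2.resize(W,(800,600),interpolation=cv2.INTER_CUBIC)[:,:,::-1]);np.savez("w2.npz",W=W,**m)
for n,p in (("tank",(.523,.168)),("hop",(.5368,.2427)),("van",(.5506,.3174))): print(n,go((*p,.055),79.5))
E
```

```text
[0.3885 0.1839 0.2455] [-0.7756 -0.115   0.2115  1.949   0.0253  1.3066  0.8133]
tank (array([-0.1353,  0.0095,  0.1903]), 'turn z', np.float64(-0.13))
hop (array([-0.1351,  0.0855,  0.1902]), 'turn z', np.float64(-0.13))
van (array([-0.1348,  0.1615,  0.1901]), 'turn z', np.float64(-0.13))
```

View pics/w2.png

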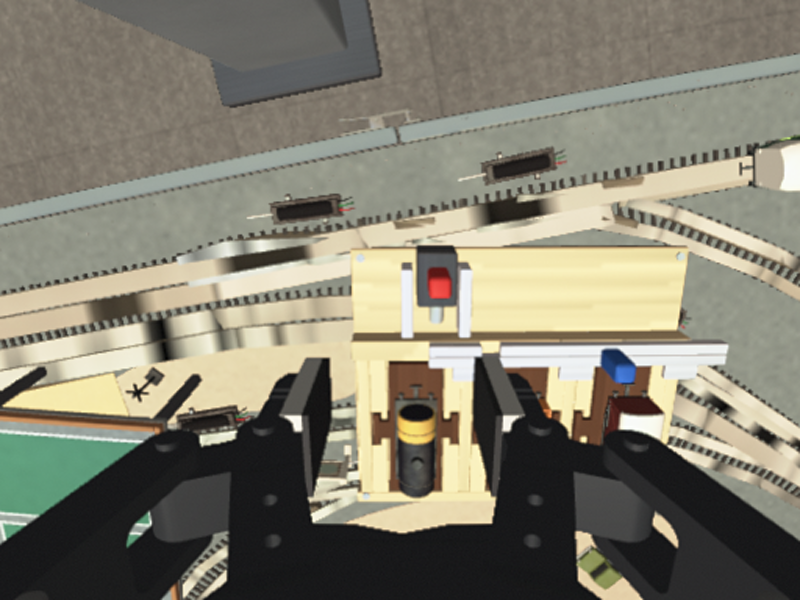

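Request:
play_rows --plan '[0,0,0,-0.135,0.0095,0.08,0.55,0,0,0,-0.135,0.0095,0.08,0.55,0,0,0,-0.135,0.0095,0.08,0.55,0,0,0,-0.135,0.0095,0.13,0.55,0,0,0,-0.135,0.0095,0.17,0.55,0,0,0,-0.135,0.0095,0.19,0.55,0,0,0,-0.135,0.0095,0.19,0.55,0,0,0,-0.135,0.0095,0.19,0.55,0,0,0,-0.135,0.0095,0.19,0.2,0,0,0,-0.135,0.0095,0.19,0.2,0,0,0,-0.135,0.0095,0.19,0.2,0,0,0,-0.135,0.0095,0.19,0.2]' --squeeze 60

```text
clock: 10.7
position: [0.5237, 0.1679, 0.0575]
ee_rot: [0.093, 0.996, 0.001, 0.001]
ft_force: [-0.7, 0.6, 6.5]
grip_width: 0.338
grasp_force: 60.8
```

Request:
play_rows --plan '[0,0,0,0,0,-0.006,0,0,0,0,0,0,-0.012,0,0,0,0,0,0,-0.02,0,0,0,0,0,0,-0.03,0,0,0,0,0,0,-0.06,0,0,0,0,0,0,-0.1,0,0,0,0,0,0,-0.15,0,0,0,0,0,0,-0.195,0,0,0,0,0,0,-0.195,0,0,0,0,0,0,-0.195,0]'

```text
clock: 11.95
position: [0.5225, 0.1674, 0.2508]
ee_rot: [0.093, 0.996, -0.0, -0.0]
ft_force: [0.8, -0.6, -1.4]
grip_width: 0.34
grasp_force: 59.9
```

```bash
python3 - <<'E'
from h import *
W=viewer.camera("wrist");cv2.imwrite("pics/w3.png",W[:,:,::-1])
# bays averaged from two views
b=(np.array([[.6419,-.1076],[.5682,-.0887],[.4945,-.0699]])+np.array([[.6383,-.1066],[.5646,-.0877],[.4911,-.0689]]))/2
d=b[0]-b[2];print(b,np.degrees(np.arctan2(d[1],d[0])),np.linalg.norm(d))
for q in b: print(go((*q,.25),-14.3))
E
```

```text
[[ 0.6401 -0.1071]
 [ 0.5664 -0.0882]
 [ 0.4928 -0.0694]] -14.356124062535756 0.15204795296221515
(array([-1.667e-01, -2.479e-01,  2.000e-04]), 'turn z', np.float64(-86.38))
(array([-0.0907, -0.2429,  0.0003]), 'turn z', np.float64(-86.38))
(array([-0.0149, -0.2381,  0.0004]), 'turn z', np.float64(-86.38))
```

View pics/w3.png

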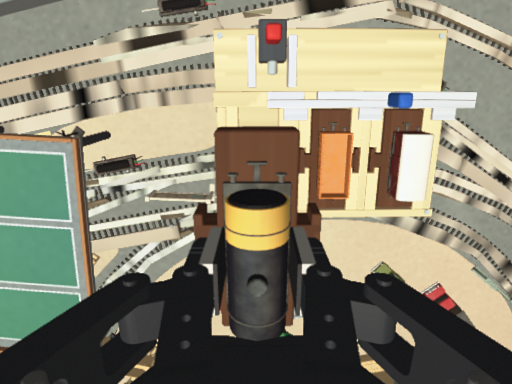

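Request:
play_rows --plan '[0,0,0,0,0,-0.05,0,0,0,20,-0.015,-0.06,-0.079,0,0,0,30,-0.03,-0.12,-0.079,0,0,0,40,-0.045,-0.18,-0.079,0,0,0,50,-0.06,-0.24,-0.079,0,0,0,60,-0.0827,-0.3,-0.079,0,0,0,70,-0.0827,-0.3177,-0.079,0,0,0,80,-0.0827,-0.3177,-0.079,0,0,0,90,-0.0827,-0.3177,-0.079,0,0,0,93.6,-0.0827,-0.3177,-0.079,0,0,0,93.6,-0.0827,-0.3177,-0.079,0,0,0,93.6,-0.0827,-0.3177,-0.079,0,0,0,93.6,-0.0827,-0.3177,-0.079,0]'

```text
clock: 13.62
position: [0.5452, -0.1599, 0.33]
ee_rot: [0.789, 0.614, -0.0, -0.0]
ft_force: [0.3, -0.1, -1.2]
grip_width: 0.336
grasp_force: 59.9
```

```bash
python3 - <<'E'
from h import *
np.set_printoptions(precision=4,suppress=True)
o=status.get_obs();print(o['position'],o['joint_pos'],o['grip_width'])
m=viewer.camera_model("wrist")
W=viewer.camera("wrist");cv2.imwrite("pics/w4.png",W[:,:,::-1]);np.savez("w4.npz",W=W,**m)
for a,c,k in blobs(W,(60,80,50),(90,255,255),(0,0,512,384),500):
    ct=max(cv2.findContours(k,0,2)[0],key=cv2.contourArea);print(a,c,cv2.boundingRect(ct))
    p=cv2.approxPolyDP(ct,4,True)[:,0];print(np.c_[p,plane(m,p,.08)[:,:2]])
E
```

```text
[ 0.5452 -0.1599  0.33  ] [-0.4232  0.1974  0.7417  1.5112 -0.1334  1.4853  0.0728] 0.3361853736660465
5740 [191.569  84.815] (160, 36, 62, 101)
[[161.      36.       0.475   -0.0111]
 [167.     136.       0.4477  -0.1155]
 [213.     136.       0.4994  -0.1287]
 [221.     126.       0.5115  -0.1199]
 [219.      36.       0.5355  -0.0269]]
5297 [260.4063  80.34  ] (231, 36, 60, 91)
[[231.      36.       0.5479  -0.0301]
 [233.     126.       0.5248  -0.1233]
 [288.     125.       0.5861  -0.1376]
 [290.      36.       0.6093  -0.0456]]
5797 [328.8147  85.3581] (299, 36, 63, 101)
[[302.      36.       0.6218  -0.0487]
 [301.     136.       0.5979  -0.1535]
 [353.     136.       0.6565  -0.1681]
 [361.      37.       0.6835  -0.0647]]
```

View pics/w4.png

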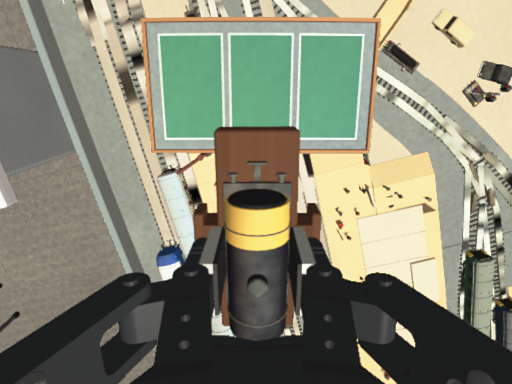

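Request:
play_rows --plan '[0,0,0.2,0.0735,0.079,0.1,0,0,0,0.2,0.0735,0.079,0.13,0,0,0,0.2,0.0735,0.079,0.13,0,0,0,0.2,0.0735,0.079,0.15,0,0,0,0.2,0.0735,0.079,0.18,0,0,0,0.2,0.0735,0.079,0.195,0,0,0,0.2,0.0735,0.079,0.204,0,0,0,0.2,0.0735,0.079,0.208,0,0,0,0.2,0.0735,0.079,0.208,0]'

```text
clock: 14.8
position: [0.6402, -0.1083, 0.1229]
ee_rot: [0.791, 0.612, 0.0, 0.0]
ft_force: [-0.4, -0.2, -2.5]
grip_width: 0.336
grasp_force: 60.0
```

Request:
play_rows --plan '[0,0,0,0,0,0.0015,0,0,0,0,0,0,0.0025,0,0,0,0,0,0,0.0025,0]'

```text
clock: 15.18
position: [0.6403, -0.1082, 0.1206]
ee_rot: [0.791, 0.612, 0.0, 0.0]
ft_force: [-1.8, 1.0, 5.7]
grip_width: 0.341
grasp_force: 60.7
```

Request:
play_rows --plan '[0,0,0,0,0,-0.001,0.52,0,0,0,0,0,-0.001,0.52,0,0,0,0,0,-0.001,0.52,0,0,0,0,0,-0.04,0.52,0,0,0,0,0,-0.09,0.52,0,0,0,0,0,-0.13,0.52,0,0,-20,0.052,-0.031,-0.13,0.52,0,0,-30,0.104,-0.062,-0.13,0.52,0,0,-40,0.156,-0.093,-0.13,0.52,0,0,-50,0.208,-0.124,-0.13,0.52,0,0,-60,0.26,-0.155,-0.13,0.52,0,0,-70,0.3138,-0.188,-0.13,0.52,0,0,-80,0.3138,-0.188,-0.13,0.52,0,0,-90,0.3138,-0.188,-0.13,0.52,0,0,-93.9,0.3138,-0.188,-0.13,0.52,0,0,-93.9,0.3138,-0.188,-0.13,0.52,0,0,-93.9,0.3138,-0.188,-0.13,0.52,0,0,-93.9,0.3138,-0.188,-0.13,0.52]'

```text
clock: 17.42
position: [0.5364, 0.2426, 0.2498]
ee_rot: [0.093, 0.996, 0.0, -0.0]
ft_force: [0.2, -0.7, 0.5]
grip_width: 0.521
grasp_force: 0.0
```

```bash
python3 - <<'E'
from h import *
np.set_printoptions(precision=4,suppress=True)
print(status.get_obs()['position'],go((.5368,.2427,.055),79.5))
m=viewer.camera_model("wrist")
W=viewer.camera("wrist");T=viewer.camera("top")
h=np.hstack([W[:,:],cv2.resize(T[100:290,130:410],(512,347),interpolation=cv2.INTER_CUBIC) if 0 else cv2.resize(T[110:280,135:405],(610,384),interpolation=cv2.INTER_CUBIC)])
h=cv2.resize(h,(800,int(h.shape[0]*800/h.shape[1])));cv2.imwrite("pics/w5.png",h[:,:,::-1])
E
```

```text
[0.5364 0.2426 0.2498] (array([-0.0004,  0.0001,  0.1948]), 'turn z', np.float64(-0.18))
```

View pics/w5.png

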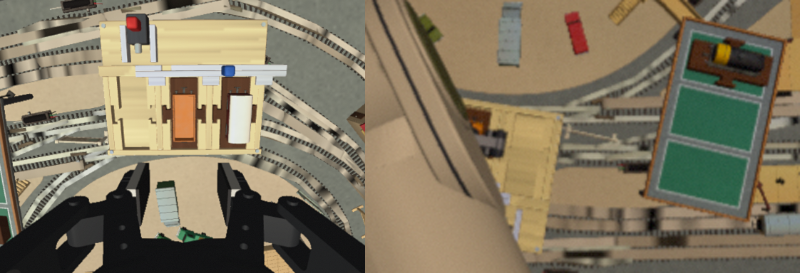

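Request:
play_rows --plan '[0,0,0,-0.0005,0,0.06,0.52,0,0,0,-0.0005,0,0.11,0.52,0,0,0,-0.0005,0,0.15,0.52,0,0,0,-0.0005,0,0.18,0.52,0,0,0,-0.0005,0,0.194,0.52,0,0,0,-0.0005,0,0.194,0.52,0,0,0,-0.0005,0,0.194,0.2,0,0,0,-0.0005,0,0.194,0.2,0,0,0,-0.0005,0,0.194,0.1,0,0,0,-0.0005,0,0.194,0]'

```text
clock: 18.77
position: [0.5378, 0.243, 0.0573]
ee_rot: [0.092, 0.996, 0.001, 0.001]
ft_force: [-0.7, -0.2, 7.2]
grip_width: 0.34
grasp_force: 60.5
```

Request:
play_rows --plan '[0,0,0,0,0,-0.006,0,0,0,0,0,0,-0.012,0,0,0,0,0,0,-0.02,0,0,0,0,0,0,-0.03,0,0,0,0,0,0,-0.06,0,0,0,0,0,0,-0.1,0,0,0,0,0,0,-0.15,0,0,0,0,0,0,-0.195,0,0,0,0,0,0,-0.195,0,0,0,0,0,0,-0.195,0]'

```text
clock: 20.02
position: [0.5365, 0.2424, 0.2503]
ee_rot: [0.092, 0.996, -0.0, -0.0]
ft_force: [-0.5, 0.2, -1.9]
grip_width: 0.341
grasp_force: 59.6
```

Request:
play_rows --plan '[0,0,0,0,0,-0.05,0,0,0,15,-0.013,-0.06,-0.08,0,0,0,25,-0.026,-0.12,-0.08,0,0,0,35,-0.04,-0.18,-0.08,0,0,0,45,-0.053,-0.24,-0.08,0,0,0,55,-0.066,-0.3,-0.08,0,0,0,65,-0.0828,-0.36,-0.08,0,0,0,75,-0.0828,-0.394,-0.08,0,0,0,85,-0.0828,-0.394,-0.08,0,0,0,93.8,-0.0828,-0.394,-0.08,0,0,0,93.8,-0.0828,-0.394,-0.08,0,0,0,93.8,-0.0828,-0.394,-0.08,0,0,0,93.8,-0.0828,-0.394,-0.08,0]'

```text
clock: 21.65
position: [0.5459, -0.1599, 0.3305]
ee_rot: [0.789, 0.614, -0.0, -0.0]
ft_force: [-0.2, -0.0, -1.1]
grip_width: 0.337
grasp_force: 59.9
```

```bash
python3 - <<'E'
from h import *
np.set_printoptions(precision=4,suppress=True)
o=status.get_obs();print(o['clock'],o['position'],o['grip_width'],o['grasp_force'])
m=viewer.camera_model("wrist")
W=viewer.camera("wrist");np.savez("w6.npz",W=W,**m)
cv2.imwrite("pics/w6.png",cv2.resize(W[0:200,130:390],None,fx=3,fy=3,interpolation=cv2.INTER_CUBIC)[:,:,::-1])
for q in ((.566,-.089),(.492,-.070)): print(go((*q,.1225),-14.4))
E
```

```text
21.65 [ 0.5459 -0.1599  0.3305] 0.33692747990068755 59.8830109834671
(array([0.0737, 0.002 , 0.2081]), 'turn z', np.float64(0.11))
(array([ 0.0738, -0.0744,  0.2081]), 'turn z', np.float64(0.11))
```

View pics/w6.png

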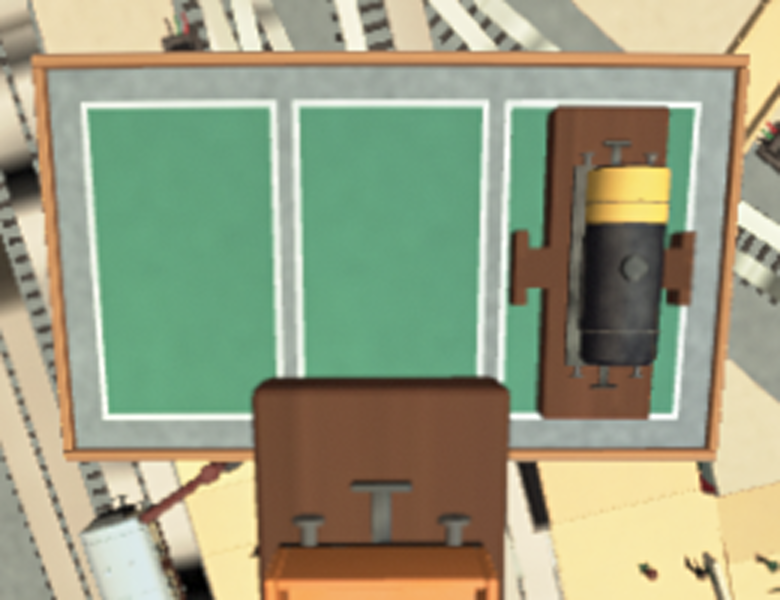

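```bash
python3 - <<'E'
from h import *
np.set_printoptions(precision=4,suppress=True)
m=dict(np.load("w6.npz"))
g=lambda p,z:plane(m,(np.array(p,float)+.5)/3-.5+[130,0],z)[:,:2]
a=np.radians(-14.4);yx=np.array([[-np.sin(a),np.cos(a)],[np.cos(a),np.sin(a)]])  # along bay, across
for n,p in (("far",[(506,102),(701,102),(680,417),(501,415)]),("mid",[(293,101),(489,101)]),("near",[(81,103),(277,101)]),("nearlow",[(103,417)])):
    X=g(p,.08);print(n,X.tolist(),X.mean(0),X@yx.T)
X=g([(511,267),(693,268),(610,107),(595,417)],.098);print(X,"across",(X[:2]@yx[1]),X[:2].mean(0)@yx[1],"along",X[2:]@yx[0],X[2:].mean(0)@yx[0])
E
```

```text
far [[0.6193747823963739, -0.04541208702935648], [0.6875225735422653, -0.062034725871562016], [0.660570165045915, -0.17230670648558022], [0.5933063489542005, -0.15463968828807217]] [ 0.6402 -0.1086] [[ 0.11    0.6112]
 [ 0.1109  0.6814]
 [-0.0026  0.6827]
 [-0.0022  0.6131]]
mid [[0.5456607244543067, -0.0264101963691699], [0.6135453195778497, -0.04361739217829242]] [ 0.5796 -0.035 ] [[0.1101 0.5351]
 [0.1103 0.6051]]
near [[0.471796756842933, -0.007701346717526841], [0.5401205794584334, -0.024979577723215074]] [ 0.506  -0.0163] [[0.1099 0.4589]
 [0.1101 0.5294]]
nearlow [[0.4438920670938412, -0.11734467570934466]] [ 0.4439 -0.1173] [[-0.0033  0.4591]]
[[ 0.6066 -0.1012]
 [ 0.6694 -0.1171]
 [ 0.6509 -0.0577]
 [ 0.6253 -0.1608]] across [0.6127 0.6775] 0.6451209480668435 along [ 0.106  -0.0003] 0.0528550390378482
```

Request:
play_rows --plan '[0,0,0.2,0.0745,0.0035,0.05,0,0,0,0.2,0.0745,0.0035,0.1,0,0,0,0.2,0.0745,0.0035,0.13,0,0,0,0.2,0.0745,0.0035,0.15,0,0,0,0.2,0.0745,0.0035,0.18,0,0,0,0.2,0.0745,0.0035,0.195,0,0,0,0.2,0.0745,0.0035,0.204,0,0,0,0.2,0.0745,0.0035,0.208,0,0,0,0.2,0.0745,0.0035,0.2105,0,0,0,0.2,0.0745,0.0035,0.2105,0]'

```text
clock: 22.95
position: [0.5681, -0.0887, 0.1206]
ee_rot: [0.791, 0.612, 0.0, 0.0]
ft_force: [0.1, -0.5, -1.1]
grip_width: 0.337
grasp_force: 59.8
```

Request:
play_rows --plan '[0,0,0,0,0,0.0015,0,0,0,0,0,0,0.0015,0,0,0,0,0,0,0.0015,0]'

```text
clock: 23.32
position: [0.5682, -0.0887, 0.1203]
ee_rot: [0.791, 0.612, 0.001, 0.0]
ft_force: [-5.5, 1.8, 10.5]
grip_width: 0.34
grasp_force: 61.6
```

Request:
play_rows --plan '[0,0,0,0,0,-0.001,0.52,0,0,0,0,0,-0.001,0.52,0,0,0,0,0,-0.001,0.52,0,0,0,0,0,-0.04,0.52,0,0,0,0,0,-0.09,0.52,0,0,0,-0.03,0,-0.14,0.52,0,0,0,-0.075,-0.003,-0.19,0.52,0,0,0,-0.075,-0.003,-0.21,0.52,0,0,0,-0.075,-0.003,-0.21,0.52,0,0,0,-0.075,-0.003,-0.21,0.52]'

```text
clock: 24.58
position: [0.546, -0.1599, 0.3278]
ee_rot: [0.791, 0.612, -0.0, -0.001]
ft_force: [0.5, 0.4, 0.5]
grip_width: 0.519
grasp_force: 0.0
```

```bash
python3 - <<'E'
from h import *
np.set_printoptions(precision=4,suppress=True)
o=status.get_obs();print(o['clock'],o['position'])
m=viewer.camera_model("wrist")
W=viewer.camera("wrist");np.savez("w7.npz",W=W,**m)
cv2.imwrite("pics/w7.png",cv2.resize(W[0:200,130:390],None,fx=3,fy=3,interpolation=cv2.INTER_CUBIC)[:,:,::-1])
print(go((.5506,.3174,.25),79.5))
E
```

```text
24.575 [ 0.546  -0.1599  0.3278]
(array([ 0.463 , -0.115 ,  0.0777]), 'turn z', np.float64(85.98))
```

View pics/w7.png

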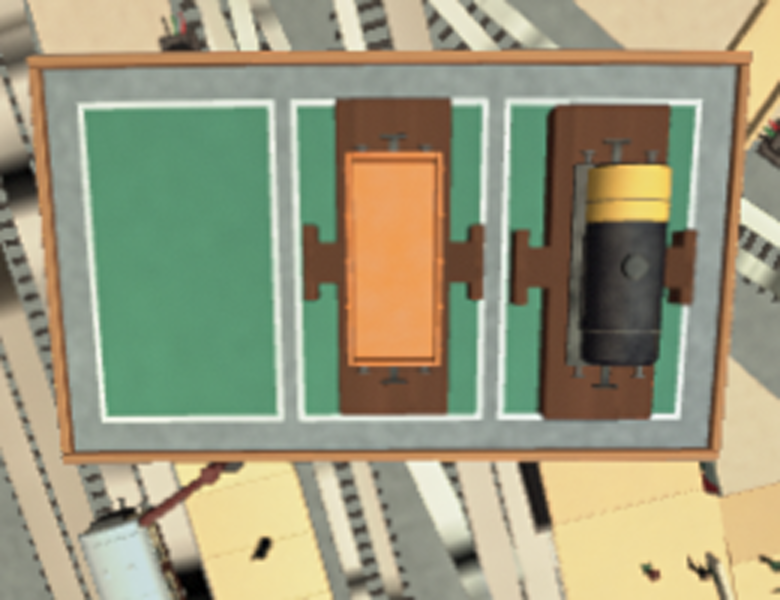

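```bash
python3 - <<'E'
from h import *
np.set_printoptions(precision=4,suppress=True)
m=dict(np.load("w7.npz"))
g=lambda p,z:plane(m,(np.array(p,float)+.5)/3-.5+[130,0],z)[:,:2]
a=np.radians(-14.4);yx=np.array([[-np.sin(a),np.cos(a)],[np.cos(a),np.sin(a)]])
for n,p in (("far",[(505,101),(701,101),(681,417),(499,417)]),("mid",[(293,101),(489,101),(299,417),(481,417)]),("near",[(80,104),(275,102),(103,419),(283,417)])):
    X=g(p,.08);print(n,(X@yx.T).mean(0))
for n,p in (("tank",[(513,267),(694,267),(610,104),(595,418)]),("hopper",[(304,263),(484,262),(394,98),(393,412)])):
    X=g(p,.098);print(n,"across",(X[:2]@yx[1]),X[:2].mean(0)@yx[1],"along",X[2:]@yx[0],X[2:].mean(0)@yx[0])
d=yx
E
```

```text
far [0.0537 0.6465]
mid [0.0536 0.5704]
near [0.0534 0.4946]
tank across [0.6133 0.6773] 0.6452806137488211 along [ 0.1062 -0.0006] 0.052827326217345455
hopper across [0.5399 0.6031] 0.5715065047565249 along [0.1079 0.0017] 0.05478236023255309
```

Request:
play_rows --plan '[0,0,-10,0.06,-0.015,0,0.52,0,0,-20,0.12,-0.03,0.01,0.52,0,0,-30,0.18,-0.045,0.02,0.52,0,0,-40,0.24,-0.06,0.03,0.52,0,0,-50,0.3,-0.075,0.04,0.52,0,0,-60,0.36,-0.09,0.06,0.52,0,0,-70,0.42,-0.105,0.078,0.52,0,0,-80,0.463,-0.115,0.078,0.52,0,0,-90,0.463,-0.115,0.078,0.52,0,0,-94,0.463,-0.115,0.078,0.52,0,0,-94,0.463,-0.115,0.078,0.52,0,0,-94,0.463,-0.115,0.078,0.52,0,0,-94,0.463,-0.115,0.078,0.52]'

```text
clock: 26.25
position: [0.5512, 0.3165, 0.2506]
ee_rot: [0.093, 0.996, -0.0, -0.0]
ft_force: [0.1, -0.1, 0.7]
grip_width: 0.519
grasp_force: 0.0
```

```bash
python3 - <<'E'
from h import *
np.set_printoptions(precision=4,suppress=True)
o=status.get_obs();print(o['clock'],o['position'],go((.5506,.3174,.055),79.5))
m=viewer.camera_model("wrist")
W=viewer.camera("wrist");np.savez("w8.npz",W=W,**m);cv2.imwrite("pics/w8.png",W[:,:,::-1])
hsv=cv2.cvtColor(W,cv2.COLOR_RGB2HSV)
for a,c,k in blobs(W,(0,0,215),(180,40,255),(100,60,420,260),300):
    ct=max(cv2.findContours(k,0,2)[0],key=cv2.contourArea);r=cv2.minAreaRect(ct);print(a,c,r,plane(m,[r[0]],.076)[0])
for n,lo,hi in (("blue",(100,130,50),(130,255,255)),("red",(0,170,90),(5,255,255))):
  for a,c,k in blobs(W,lo,hi,(0,0,512,240),100): print(n,a,c,plane(m,[c],.077)[0])
E
```

```text
26.25 [0.5512 0.3165 0.2506] (array([0.0007, 0.0007, 0.1956]), 'turn z', np.float64(-0.13))
436 [197.5229  94.1674] ((196.5, 94.0), (6.0, 67.0), 90.0) [0.4731 0.2752 0.076 ]
508 [284.8484  93.7539] ((286.0, 94.0), (6.0, 78.0), 90.0) [0.488 0.354 0.076]
710 [172.7225 103.1859] ((172.5, 103.0), (6.0, 115.0), 90.0) [0.4767 0.252  0.076 ]
1814 [257.5744 166.2056] ((257.5, 166.99996948242188), (26.999996185302734, 65.99998474121094), 0.0) [0.5492 0.3166 0.076 ]
blue 193 [238.3212  98.4145] [0.4839 0.3114 0.077 ]
red 261 [100.2912  33.3487] [0.4074 0.205  0.077 ]
```

View pics/w8.png

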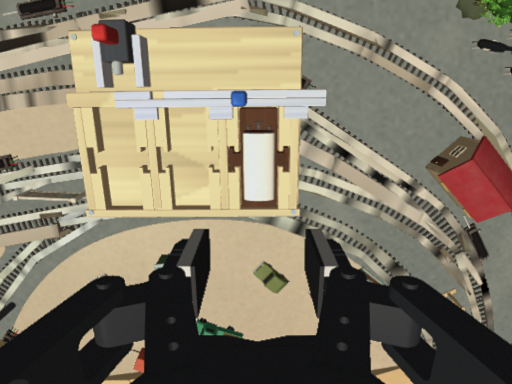

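The van is in its pocket, directly below (roof at pixel 258,167); keeper open, lock drawn.

Request:
play_rows --plan '[0,0,0,0.0005,0.0005,0.06,0.52,0,0,0,0.0005,0.0005,0.11,0.52,0,0,0,0.0005,0.0005,0.15,0.52,0,0,0,0.0005,0.0005,0.18,0.52,0,0,0,0.0005,0.0005,0.195,0.52,0,0,0,0.0005,0.0005,0.195,0.52,0,0,0,0.0005,0.0005,0.195,0.2,0,0,0,0.0005,0.0005,0.195,0.2,0,0,0,0.0005,0.0005,0.195,0.1,0,0,0,0.0005,0.0005,0.195,0]'

```text
clock: 27.55
position: [0.5518, 0.3176, 0.0574]
ee_rot: [0.092, 0.996, 0.001, 0.001]
ft_force: [-0.6, 0.5, 7.0]
grip_width: 0.34
grasp_force: 60.6
```

Request:
play_rows --plan '[0,0,0,0,0,-0.006,0,0,0,0,0,0,-0.012,0,0,0,0,0,0,-0.02,0,0,0,0,0,0,-0.03,0,0,0,0,0,0,-0.06,0,0,0,0,0,0,-0.1,0,0,0,0,0,0,-0.15,0,0,0,0,0,0,-0.195,0,0,0,0,0,0,-0.195,0,0,0,0,0,0,-0.195,0]'

```text
clock: 28.8
position: [0.5505, 0.317, 0.2503]
ee_rot: [0.092, 0.996, -0.0, -0.0]
ft_force: [-0.3, -0.3, -2.3]
grip_width: 0.343
grasp_force: 59.7
```

```bash
python3 - <<'E'
from h import *
print(status.get_obs()['clock'],status.get_obs()['grasp_force'],go((.4932,-.0709,.25),-14.4))
E
```

```text
28.8 59.652201533317566 (array([-0.0148, -0.3918,  0.0004]), 'turn z', np.float64(-86.17))
```

Request:
play_rows --plan '[0,0,10,-0.003,-0.06,0,0,0,0,20,-0.005,-0.12,0,0,0,0,30,-0.007,-0.18,0,0,0,0,40,-0.01,-0.24,0,0,0,0,50,-0.012,-0.3,0,0,0,0,60,-0.015,-0.36,0,0,0,0,70,-0.015,-0.392,0,0,0,0,80,-0.015,-0.392,0,0,0,0,90,-0.015,-0.392,0,0,0,0,93.8,-0.015,-0.392,0,0,0,0,93.8,-0.015,-0.392,0,0,0,0,93.8,-0.015,-0.392,0,0,0,0,93.8,-0.015,-0.392,0,0]'

```text
clock: 30.42
position: [0.4935, -0.071, 0.2505]
ee_rot: [0.79, 0.613, -0.0, -0.0]
ft_force: [-0.3, -0.3, -1.5]
grip_width: 0.339
grasp_force: 59.9
```

```bash
python3 - <<'E'
from h import *
o=status.get_obs();print(o['clock'],o['grasp_force'],o['position'],go((.4932,-.0709,.1225),-14.4))
E
```

```text
30.425 59.87722098827362 [ 0.49353557 -0.0709518   0.25050345] (array([-0.    , -0.0003,  0.128 ]), 'turn z', np.float64(0.08))
```

Request:
play_rows --plan '[0,0,0,0,0,0.05,0,0,0,0,0,0,0.08,0,0,0,0,0,0,0.105,0,0,0,0,0,0,0.12,0,0,0,0,0,0,0.126,0,0,0,0,0,0,0.129,0,0,0,0,0,0,0.131,0,0,0,0,0,0,0.1315,0,0,0,0,0,0,0.1315,0]'

```text
clock: 31.55
position: [0.4942, -0.0709, 0.1204]
ee_rot: [0.79, 0.613, 0.001, 0.0]
ft_force: [-3.2, 0.5, 7.2]
grip_width: 0.347
grasp_force: 61.0
```

Request:
play_rows --plan '[0,0,0,0,0,-0.001,0.52,0,0,0,0,0,-0.001,0.52,0,0,0,0,0,-0.001,0.52,0,0,0,0,0,-0.04,0.52,0,0,0,0,0,-0.09,0.52,0,0,0,-0.03,0.03,-0.14,0.52,0,0,0,-0.073,0.0725,-0.19,0.52,0,0,0,-0.073,0.0725,-0.21,0.52,0,0,0,-0.073,0.0725,-0.21,0.52,0,0,0,-0.073,0.0725,-0.21,0.52]'

```text
clock: 32.8
position: [0.5455, -0.1592, 0.3284]
ee_rot: [0.79, 0.613, -0.0, -0.001]
ft_force: [-0.0, 0.1, -0.7]
grip_width: 0.52
grasp_force: 0.0
```

```bash
python3 - <<'E'
from h import *
np.set_printoptions(precision=4,suppress=True)
o=status.get_obs();print(o['clock'],o['position'])
m=viewer.camera_model("wrist")
W=viewer.camera("wrist");np.savez("w9.npz",W=W,**m)
cv2.imwrite("pics/w9.png",cv2.resize(W[0:200,130:390],None,fx=3,fy=3,interpolation=cv2.INTER_CUBIC)[:,:,::-1])
# blue post now: from w8 keeper-open grasp at (.4842,.312)
print(go((.4842,.312,.13),79.5))
E
```

```text
32.8 [ 0.5455 -0.1592  0.3284]
(array([ 0.4411, -0.1755,  0.1986]), 'turn z', np.float64(86.16))
```

View pics/w9.png

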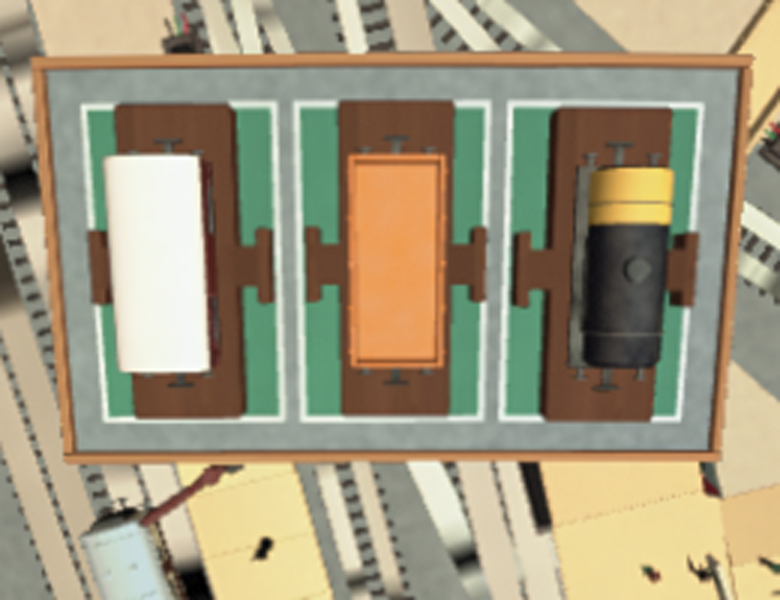

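Request:
play_rows --plan '[0,0,-10,0.05,-0.02,0,0.5,0,0,-20,0.1,-0.04,0.01,0.5,0,0,-30,0.16,-0.065,0.02,0.5,0,0,-40,0.22,-0.09,0.03,0.5,0,0,-50,0.27,-0.11,0.05,0.5,0,0,-60,0.32,-0.13,0.08,0.5,0,0,-70,0.38,-0.15,0.1,0.5,0,0,-80,0.441,-0.1755,0.12,0.5,0,0,-90,0.441,-0.1755,0.16,0.5,0,0,-93.8,0.441,-0.1755,0.198,0.5,0,0,-93.8,0.441,-0.1755,0.198,0.5,0,0,-93.8,0.441,-0.1755,0.198,0.5,0,0,-93.8,0.441,-0.1755,0.198,0.5]'

```text
clock: 34.48
position: [0.4861, 0.3115, 0.1332]
ee_rot: [0.093, 0.996, 0.001, 0.001]
ft_force: [0.4, 0.0, -0.3]
grip_width: 0.504
grasp_force: 0.0
```

```bash
python3 - <<'E'
from h import *
o=status.get_obs();print(o['clock'],o['position'],go((.4842,.312,.0665),79.5))
E
```

```text
34.475 [0.48606513 0.31154285 0.1331995 ] (array([ 0.002 , -0.    ,  0.0667]), 'turn z', np.float64(-0.14))
```

Request:
play_rows --plan '[0,0,0,0.001,0,0.02,0.5,0,0,0,0.001,0,0.045,0.5,0,0,0,0.001,0,0.065,0.5,0,0,0,0.001,0,0.065,0.5,0,0,0,0.001,0,0.065,0,0,0,0,0.001,0,0.065,0,0,0,0,0.001,0,0.065,0,0,0,0,0.001,0,0.065,0,0,0,0,0.001,0,0.065,0]' --squeeze 40

```text
clock: 35.6
position: [0.4851, 0.3118, 0.0679]
ee_rot: [0.092, 0.996, 0.001, 0.001]
ft_force: [-1.5, -1.8, 7.4]
grip_width: 0.156
grasp_force: 41.1
```

Request:
play_rows --plan '[0,0,0,0,-0.008,0,0,0,0,0,0,-0.016,0,0,0,0,0,0,-0.024,0,0,0,0,0,0,-0.032,0,0,0,0,0,0,-0.037,0,0,0,0,0,0,-0.0395,0,0,0,0,0,0,-0.0395,0,0,0,0,0,0,-0.0395,0,0]'

```text
clock: 36.6
position: [0.4783, 0.2742, 0.0679]
ee_rot: [0.092, 0.996, 0.002, 0.002]
ft_force: [2.8, 6.1, 3.6]
grip_width: 0.153
grasp_force: 40.8
```

Request:
play_rows --plan '[0,0,0,0,0,0,0.5,0,0,0,0,0,0,0.5,0,0,0,0,0,0,0.5,0,0,0,0,0,-0.04,0.5,0,0,0,0,0,-0.06,0.5,0,0,0,0.058,-0.081,-0.06,0.5,0,0,0,0.058,-0.081,-0.06,0.5,0,0,0,0.058,-0.081,-0.06,0.5,0,0,0,0.058,-0.081,-0.06,0.5]'

```text
clock: 37.72
position: [0.4056, 0.2039, 0.1266]
ee_rot: [0.092, 0.996, 0.0, 0.0]
ft_force: [0.1, 0.3, 1.1]
grip_width: 0.502
grasp_force: 0.0
```

```bash
python3 - <<'E'
from h import *
o=status.get_obs();print(o['clock'],o['position'],go((.406,.204,.0665),79.5))
E
```

```text
37.725 [0.4056341  0.20394152 0.12663626] (array([-0.0003,  0.0001,  0.0601]), 'turn z', np.float64(-0.07))
```

Request:
play_rows --plan '[0,0,0,0,0,0.02,0.5,0,0,0,0,0,0.045,0.5,0,0,0,0,0,0.06,0.5,0,0,0,0,0,0.06,0.5,0,0,0,0,0,0.06,0,0,0,0,0,0,0.06,0,0,0,0,0,0,0.06,0,0,0,0,0,0,0.06,0,0,0,0,0,0,0.06,0]'

```text
clock: 38.85
position: [0.4058, 0.204, 0.0672]
ee_rot: [0.092, 0.996, 0.001, 0.001]
ft_force: [-0.3, 1.1, 7.2]
grip_width: 0.152
grasp_force: 42.3
```

Request:
play_rows --plan '[0,0,0,-0.008,0,0,0,0,0,0,-0.015,0,0,0,0,0,0,-0.02,0,0,0,0,0,0,-0.0225,0,0,0,0,0,0,-0.0235,0,0,0,0,0,0,-0.0235,0,0,0]'

```text
clock: 39.6
position: [0.4275, 0.2001, 0.0671]
ee_rot: [0.092, 0.996, 0.001, -0.001]
ft_force: [-8.6, 1.6, 13.3]
grip_width: 0.157
grasp_force: 43.2
```

Request:
play_rows --plan '[0,0,0,0.0012,0,0,0.5,0,0,0,0.0012,0,0,0.5,0,0,0,0.0012,0,0,0.5,0,0,0,0.0012,0,-0.05,0.5,0,0,0,0.0012,0,-0.1,0.5,0,0,0,0.0,0.05,-0.16,0.5,0,0,0,0,0.06,-0.2,0.5,0,0,0,0,0.06,-0.2,0.5,0,0,0,0,0.06,-0.2,0.5]'

```text
clock: 40.72
position: [0.4392, 0.2577, 0.2656]
ee_rot: [0.092, 0.996, -0.0, -0.0]
ft_force: [0.6, -0.3, -0.3]
grip_width: 0.501
grasp_force: 0.0
```

```bash
python3 - <<'E'
from h import *
np.set_printoptions(precision=4,suppress=True)
o=status.get_obs();print(o['clock'],o['position'])
m=viewer.camera_model("wrist")
W=viewer.camera("wrist");T=viewer.camera("top");S=viewer.camera("scene")
for n,lo,hi in (("blue",(100,130,50),(130,255,255)),("red",(0,170,90),(5,255,255))):
  for a,c,k in blobs(W,lo,hi,(80,0,450,240),100): print(n,a,c,plane(m,[c],.077)[0])
t=cv2.resize(T[80:280,200:405],(800,780))[:,:];
h=np.hstack([cv2.resize(T[100:260,205:405],(400,320),interpolation=cv2.INTER_CUBIC),cv2.resize(S[140:300,160:400],(400,267),interpolation=cv2.INTER_CUBIC)[:0].reshape(0,400,3) if 0 else cv2.resize(S[140:300,160:400],(400,320),interpolation=cv2.INTER_CUBIC)])
b=cv2.resize(W[0:256],(540,270));b=np.hstack([b,np.zeros((270,260,3),np.uint8)])
cv2.imwrite("pics/f.png",np.vstack([h,b])[:,:,::-1])
E
```

```text
40.725 [0.4392 0.2577 0.2656]
blue 195 [279.4359 195.159 ] [0.4732 0.2736 0.077 ]
red 167 [198.5389 163.994 ] [0.4265 0.2002 0.077 ]
```

View pics/f.png

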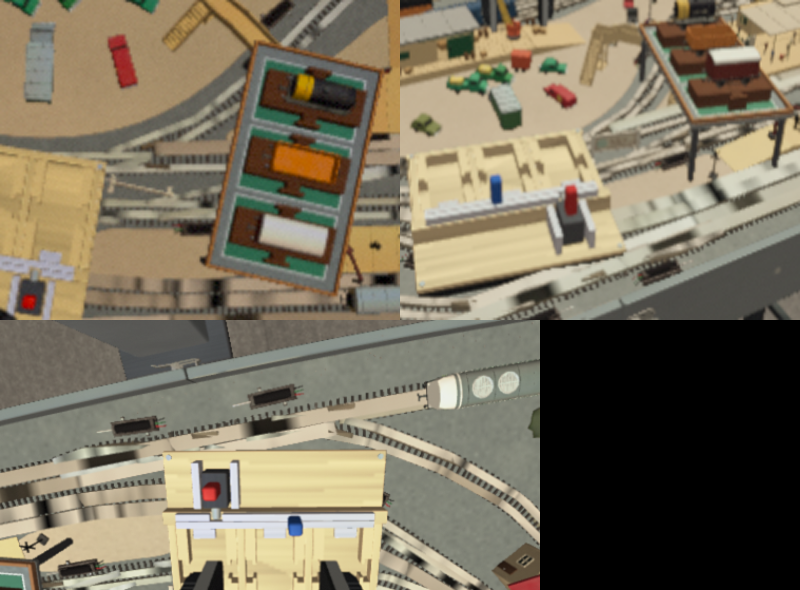

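The three wagons stand in their bays, the keeper is shut with the lock nose in its notch, and the lorry and red van haven't been touched.

```bash
python3 -c "
from workcell import manip
print(manip.hand_in())"
```

```text
the job is handed in; nothing more can be done
None
```

The job is handed in at about 41 s of the 210 s allowed: the tank, hopper and van wagons stand one to a bay on the display stand, the keeper is shut, the lock is home, and the lorry and red van were left where they were.

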